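# Change the tube carrier in the bench reader

## Robot

A 7-joint arm with a two-finger parallel gripper is mounted at the origin on a cart in front of the work surface, level with it; the furniture and walls round the work are solid. World frame = base frame: x ahead of the robot, y to its left, z up, the work surface at z = 0. Lengths are in m, angles in rad, forces in N, time in s.
With the tool pointing down it reaches from about 0.425 to 1.025 m from the base axis. Payload 9.4 kg.
Tool frame: the origin (TCP) lies between the finger pads; the fingertips stand 25 mm ahead of it and the grasp point (between the pads) lies 6 mm ahead of it; z points along the fingers, y is the line along which they close (so a half turn about z gives the same grasp; the last joint's range is limited). The gripper opens to 85 mm and grips with 20 to 120 N. Pads are 22 mm wide; open, the fingers measure 114 mm over their backs; the gripper's body (76 mm by 85 mm) begins 54 mm behind the grasp point. The pads swing forward as they close: fully open they stand 13 mm farther back than shut.
Start: joints at [1.206, 0.599, -0.003, 1.599, 0.002, 0.943, -0.08], TCP at [0.206, -0.695, 0.256] pointing down, gripper open.
Joint ranges: [-2.57, 2.57], [-0.35, 1.97], [-1.29, 1.29], [0.11, 2.56], [-1.05, 4.19], [0.11, 1.86], [-2.63, 2.63]. Speed limits (rad/s): [2.22, 2.22, 3.01, 3.01, 3.14, 3.14, 3.14].

## Interface

Orientations are given as a rotation vector (axis times angle).
In Python, from rig import r, vision gives the robot as it stands.
- The arm moves only by the shell command python3 -m jog 'ROWS' [FORCE]. ROWS is JSON, a list of rows, each a list of 7 numbers: the shift along the world's x, y, z in cm, then the turn, a rotation vector about the world's x, y, z in rad, then the opening in per cent of the stroke, from 0 (shut) to 100 (fully open). A call has 1 to 5 rows; each row is the pose to reach, as a shift and turn from the pose commanded when the call began; what a row does not reach only later rows make up. A row lasts 1/12 s, in which the tool goes at most 41.7 mm and 7.16 degrees, less where a joint would pass 70% of its speed; a pose out of reach is approached as far as the arm can. A call with a gripper value outside its range is refused whole. The fingers move at their own pace and stop on an object; FORCE is the grip in N (left out, the last holds). Time passes only in rows, so rows that repeat a pose let the fingers close. It gives the time, the measured TCP pose, the force, the opening and the grip force at its end, in the units of the state.
- r.get_state(): the state, without advancing time (a new reading comes with each control period).
- vision.camera(name): name is "scene" or "top"; returns (picture, depth): 480x640x3 uint8, blue, green, red; 480x640 float32, m along the optical axis (not along the pixel's ray), 0 where there is no reading.
- vision.get_calibration(name): a dict with "fx", "fy", "cx", "cy" (pixels), "eye" and "rotation" of the camera in the world. Camera axes: x right, y up, looking along -z (the intrinsics and any distortion apply to the point x, -y, -z); pixel columns grow to the right and rows downward; lengths in m; the calibration is good to about 2 mm. A picture is of the moment at which its call begins. get_calibration takes no time and is no camera call.
- r.hand_in(): hands the job in; it is judged then, once.
The state is a dict: "time_s": time; "joint_positions": joint angles; "joint_velocities": joint speeds; "effort": joint torques, N m; "tcp_pos": TCP position; "ee_rot": TCP orientation; "contact_force": force on the tool from outside, world axes, zero at the start; "moment": the same for the moment, N m; "grip_width": opening from 0.0 (shut) to 1.0 (fully open); "gripper_force": force on a finger pad.
Only numpy, scipy, OpenCV 4.12 (cv2) and the standard library are available. Lean on these libraries where they do the work, as an engineer would, in place of code of your own. Each camera call takes 0.05 s, during which the arm holds its last target. There are 200 camera calls.

## Task

The bench reader is parked with an empty tube carrier in its tunnel. Draw the empty carrier out by its grip and stand it upright on the bench, clear of the reader; then slide the carrier with the six micro tubes into the tunnel until its end plate sits flat against the reader and shuts out the light. Keep the tubes upright, push gently, drop neither carrier, and leave the other things on the bench where they are.

Things in the scene. Friction and masses are not known exactly. Their poses are not given: they have to be found in the camera images.
- reader: The bench reader, fixed: low instrument with a white hood (116 mm wide, 98 mm high, raised panel to 101 mm) over a straight tunnel, open at the front only, and a flat aluminium apron before it. Origin: on the bench under the tunnel's mouth; +x runs into the tunnel, y left, z up. The sealing face round the mouth is the plane x = 0; the hood spans x = 3 to 150 mm.
- reader_mouth (a point): Middle of the lower edge of the tunnel's mouth, on the tunnel floor (reader x = 0, y = 0, 14 mm above the bench). The tunnel is 32 mm wide, 50 mm high, 131 mm deep; its floor is level with the apron.
- reader_apron (a point): Middle of the apron's front edge, on its top (reader x = -130 mm, 14 mm above the bench). The apron is 78 mm wide and runs from here to the mouth. Two guide rails 9 mm high stand on it: 33 mm apart from x = -46 mm to the mouth, flaring out to about 58 mm apart at x = -125 mm.
- empty_carrier: Tube carrier without tubes, at the start home in the tunnel, end plate and grip outside, held by friction only. Dark anodised strip 120 x 28 mm, 40 mm high, with six holes; grey end plate; grey bar grip. Origin: centre of the strip's underside, z up, +x toward its leading end. About 0.1 kg (0.09 to 0.14), centred about 20 mm from the origin toward the grip.
- empty_carrier_grip (a point): Point to take the bar grip by: middle of its section, 42 mm behind the end plate (carrier x = -107 mm, 42 mm above the underside). The bar is 14 mm wide, 34 to 50 mm above the underside, and runs along x from -130 mm to the end plate at -65 mm.
- loaded_carrier: The same carrier with six micro tubes fixed upright in its deck (white cap tops 45 mm above the underside), at the start standing on the bench. Strip 120 x 28 mm, 40 mm high. Origin: centre of the strip's underside, z up, +x toward its leading end. 0.1 to 0.17 kg, centred about 20 mm from the origin toward the grip. Home, its origin lies 60 mm inside the mouth.
- loaded_carrier_grip (a point): Point to take the loaded carrier's bar grip by (carrier x = -107 mm, 42 mm above the underside); bar 14 mm wide, 34 to 50 mm above the underside, along x from -130 to -65 mm.
- loaded_carrier_stop (a point): Front of the loaded carrier's end plate, the side that meets the sealing face, on the centre line level with the underside (carrier x = -60 mm). It lies on reader_mouth when the carrier is home. The plate is 5 mm thick, 46 mm wide and spans 12 to 58 mm above the underside, so it passes over the guide rails.
- loaded_carrier_toe (a point): Leading end of the loaded carrier's strip, on the centre line at the underside (carrier x = +60 mm): it enters the tunnel first.
- clear_bench (a point): Middle of a patch of bench to the right of the centrifuge that is always free, with room for a carrier laid with its grip toward the robot: a good place (not the only one) for the empty carrier.
- centrifuge: Bystander, fixed furniture between the reader and the clear patch: bench centrifuge 392 mm deep (x), 228 mm wide (y), body and rotor up to 160 mm high, its open lid standing up at the far end. Origin: middle of its underside. A carried carrier must pass above its front or before it.
- conical_tube: Bystander: capped 50 ml tube standing upright, 35 mm across, 115 mm high; origin at the middle of its foot.
- tube_rack: Bystander: rack block for micro tubes, 52 x 112 x 46 mm, right of the centrifuge; origin at the middle of its underside.
- timer: Bystander: flat pocket timer, 68 x 60 x 15 mm, behind the work; origin at the middle of its underside.

How it is judged:
On the way, in this order (a step that is already met when the one before it is completed fails the run):
1. the empty carrier is drawn out and stands upright on the bench, clear of the reader (height (world z) of empty_carrier between -0.004 and 0.009 m and angle between empty_carrier's own z axis and vertical below 0.08 rad and contact force between empty_carrier and reader below 0.05 N and contact force between empty_carrier and loaded_carrier below 0.05 N), for 0.2 s.
2. the loaded carrier is fully home in the tunnel, end plate against the reader (x of loaded_carrier_stop in the frame of reader between -0.004 and 0.004 m and y of loaded_carrier_stop in the frame of reader between -0.004 and 0.004 m and z of loaded_carrier_stop in the frame of reader between 0.009 and 0.019 m and angle between the x axis of loaded_carrier and the x axis of reader, either way round below 0.06 rad and angle between loaded_carrier's own z axis and vertical below 0.06 rad), for 0.2 s.
At the end, for the whole second after the job is handed in: The loaded carrier lies in the tunnel with its end plate within 4 mm of the reader's sealing face, level and straight, at rest; the empty carrier stands upright (within 0.08 rad) on the bench, at rest, touching neither the reader nor the loaded carrier (all of step 1 and all of step 2 and linear speed of each of loaded_carrier, empty_carrier below 0.01 m/s).
It fails at once if the loaded carrier is tipped by more than 0.6 rad (angle between loaded_carrier's own z axis and vertical above 0.6 rad).
It fails at once if the empty carrier is dropped from a height of 2 cm or more (contact force between empty_carrier and anything else below 0.02 N and height (world z) of empty_carrier above 0.035 m).
It fails at once if the loaded carrier is dropped from a height of 2 cm or more (contact force between loaded_carrier and anything else below 0.02 N and height (world z) of loaded_carrier above 0.035 m).
It fails at once if the loaded carrier is rammed against the reader with more than 60 N (contact force between loaded_carrier and reader above 60 N).
It fails at once if the standing tube, the rack or the timer is moved by more than 3 cm (distance of any of conical_tube, tube_rack, timer from where it was at the start of the episode above 0.03 m).
It also fails if it takes over 61 s, if anything falls off the work surface, if the arm or the gripper's body presses on something with over 40 N, if the wrist force passes 120 N, or if a joint passes its speed limit or range.

## Working session

There is one attempt and no reset: what is moved stays moved. The work goes in short steps, Python scripts to look and compute and a shell command to move; the robot and the scene stay as the last step left them, time stands still between calls to the robot, and variables do not carry over. Pictures are saved under pics/ and viewed, at most 10 in all, crops included, and the job is handed in when it is done.

```bash
mkdir -p pics; ls
python3 - <<'E'
from rig import r, vision
import cv2,numpy as np
for n in ("scene","top"):
    p,d=vision.camera(n); c=vision.get_calibration(n)
    cv2.imwrite(f"pics/{n}0.png",p); np.savez(f"pics/{n}0.npz",p=p,d=d); print(n,c)
s=r.get_state(); print(s)
E
```

```text
pics
scene {'fx': 618.9023893336688, 'fy': 618.9023893336688, 'cx': 316.1516755277202, 'cy': 238.73566375446762, 'eye': array([-0.34903336,  0.82348938,  1.27246452]), 'rotation': array([ 0.42738659, -0.87042065, -2.08770085])}
top {'fx': 611.8827237580085, 'fy': 611.8827237580085, 'cx': 310.2838898311815, 'cy': 231.11743033492462, 'eye': array([-0.51253685, -0.07708619,  1.84739478]), 'rotation': array([ 0.46873609, -0.41879692, -1.36013445])}
{'time_s': 0.1, 'joint_positions': array([ 1.20630299,  0.6000234 , -0.00253806,  1.60006018,  0.00182933,
        0.94294929, -0.07976135]), 'joint_velocities': array([ 8.91194176e-04, -3.98231176e-03,  8.83686388e-05, -2.22302112e-03,
       -3.87182857e-04,  1.79403997e-04, -3.62741221e-04]), 'effort': array([ 5.22779694e-03, -7.77986598e+01,  1.56996299e+00, -2.58623922e+01,
        1.25943107e-02,  5.58127707e-03,  1.59578224e-05]), 'tcp_pos': array([ 0.20564625, -0.69479985,  0.25551541]), 'ee_rot': array([-3.10772102e+00, -4.50477572e-01,  5.70972439e-04]), 'contact_force': array([-0.04608365,  0.93459529,  0.55025814]), 'moment': array([ 0.03970269, -0.01974071,  0.00396656]), 'gripper_force': 0.0, 'grip_width': 1.000371827626866}
```

View pics/scene0.png

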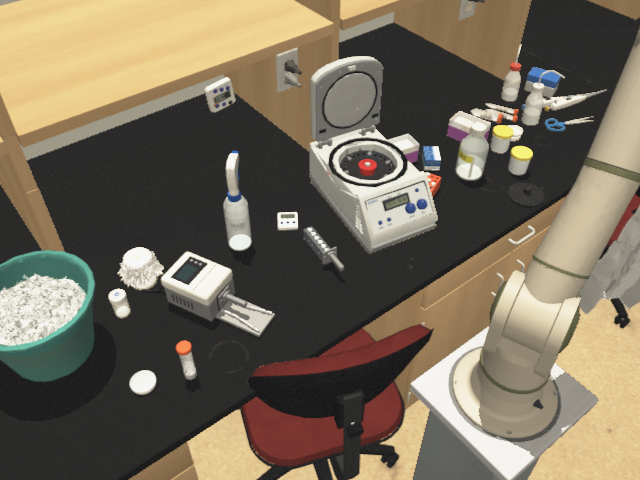

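View pics/top0.png

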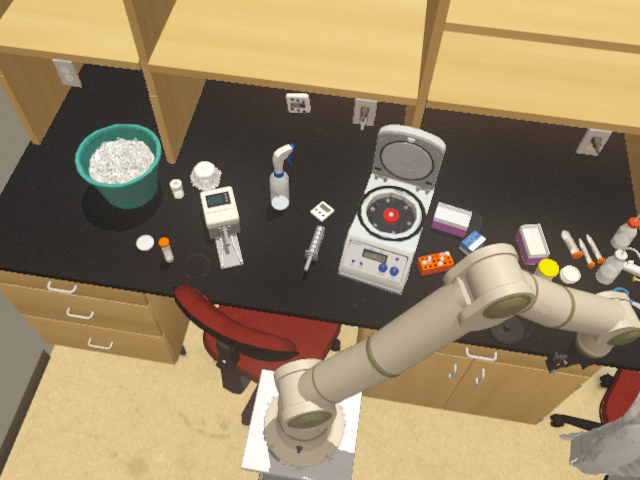

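Scene: reader at about (200,285) with its apron at (245,315), loaded carrier at (322,248) with its grip at (338,265). Top: reader at (222,212), empty grip at (227,240), loaded carrier at (315,248), rack at (436,263), conical tube at (166,250). Next I'll turn both depth images into one orthographic map.

```bash
cat > h.py <<'E'
import numpy as np,cv2
from scipy.spatial.transform import Rotation as R
from rig import r,vision
def cloud(n,p=None,d=None):
    if p is None: p,d=vision.camera(n)
    c=vision.get_calibration(n); v,u=np.mgrid[:480,:640]
    X=np.stack([(u-c['cx'])/c['fx']*d,-(v-c['cy'])/c['fy']*d,-d],-1)
    return R.from_rotvec(c['rotation']).apply(X.reshape(-1,3)).reshape(480,640,3)+c['eye'],p,d
def pix(n,P):
    c=vision.get_calibration(n); q=R.from_rotvec(c['rotation']).inv().apply(np.atleast_2d(P)-c['eye'])
    return np.c_[c['cx']+c['fx']*q[:,0]/-q[:,2], c['cy']-c['fy']*q[:,1]/-q[:,2]]
E
python3 - <<'E'
from h import *
for n in("scene","top"):
    z=np.load(f"pics/{n}0.npz"); W,p,d=cloud(n,z['p'],z['d'])
    for nm,(u,v) in (dict(grip_l=(340,266),reader=(200,275),apron=(262,325),caps=(316,242),tube=(185,348)) if n=="scene" else dict(grip_l=(307,267),grip_e=(227,245),reader=(222,215),apron=(232,264),tube=(164,242),rack=(436,263),timer=(321,211),clear=(480,275),bench=(270,260))).items(): print(n,nm,W[v,u].round(3))
    b=(W[...,0]>.4)&(W[...,0]<.9)&(abs(W[...,2])<.01)&(abs(W[...,1])<.5); print('bench z',np.median(W[b][:,2]))
    # ortho map 1mm/px : rows -> -x, cols -> -y
    m=np.zeros((450,800,3),np.uint8); o=np.argsort(W[...,2].ravel()); Q=W.reshape(-1,3)[o]; C=p.reshape(-1,3)[o]
    k=(Q[:,2]<.2)&(d.ravel()[o]>0); Q=Q[k];C=C[k]
    i=((.90-Q[:,0])*1000).astype(int); j=((.40-Q[:,1])*1000).astype(int)
    g=(i>=0)&(i<450)&(j>=0)&(j<800)
    for a in (0,1):
        for bb in (0,1):
            m[np.clip(i[g]+a,0,449),np.clip(j[g]+bb,0,799)]=C[g]
    cv2.imwrite(f"pics/ortho_{n}.png",m)
E
```

```text
scene grip_l [0.504 0.085 0.052]
scene reader [0.667 0.414 0.096]
scene apron [0.491 0.348 0.018]
scene caps [0.622 0.075 0.044]
scene tube [0.476 0.559 0.119]
bench z 0.0005902716123288299
top grip_l [0.503 0.074 0.058]
top grip_e [0.538 0.358 0.063]
top reader [0.637 0.397 0.093]
top apron [0.49  0.333 0.023]
top tube [0.486 0.556 0.11 ]
top rack [ 0.604 -0.357  0.04 ]
top timer [0.769 0.067 0.014]
top clear [ 0.091 -0.314  0.852]
top bench [0.536 0.21  0.009]
bench z 3.5289573968699806e-05
```

```bash
cat >> h.py <<'E'
def sel(W,x,y,z):
    return W[(W[...,0]>x[0])&(W[...,0]<x[1])&(W[...,1]>y[0])&(W[...,1]<y[1])&(W[...,2]>z[0])&(W[...,2]<z[1])]
def rect(P):
    c,s,a=cv2.minAreaRect((P[:,:2]*1000).astype(np.float32)); 
    if s[0]<s[1]: s=s[::-1]; a+=90
    a=(a+90)%180-90
    return np.round(c,1),np.round(s,1),round(a,1),len(P),np.round(np.median(P[:,2])*1000,1)
E
python3 - <<'E'
from h import *
for n in("scene","top"):
    z=np.load(f"pics/{n}0.npz"); W,p,d=cloud(n,z['p'],z['d']); print(n)
    print('hood',rect(sel(W,(.5,.8),(.3,.52),(.085,.115))))
    print('loaded',rect(sel(W,(.42,.72),(.0,.15),(.03,.065))))
    print('loaded caps',rect(sel(W,(.545,.72),(.0,.15),(.03,.055))))
    print('loaded bar',rect(sel(W,(.42,.535),(.0,.15),(.03,.065))))
    print('e bar',rect(sel(W,(.42,.545),(.3,.42),(.035,.07))))
    print('apron',rect(sel(W,(.42,.545),(.25,.45),(.01,.03))))
    print('tube',rect(sel(W,(.4,.56),(.5,.65),(.03,.125))))
    print('rack',rect(sel(W,(.5,.8),(-.5,-.28),(.02,.05))))
E
```

```text
scene
hood (array([710.1, 433.1]), array([227.7, 121. ]), 21.4, 2157, np.float64(98.3))
loaded (array([594. ,  66.4]), array([197. ,  46.1]), -11.0, 504, np.float64(43.9))
loaded caps (array([618.4,  61.6]), array([147.1,  44.8]), -10.3, 378, np.float64(42.4))
loaded bar (array([515.1,  79.2]), array([36.4, 15.6]), -6.3, 78, np.float64(48.1))
e bar (array([542.8, 362.6]), array([8.9, 4.5]), 72.5, 11, np.float64(61.9))
apron (array([504.6, 351.4]), array([130.6,  99.6]), 30.1, 615, np.float64(15.8))
tube (array([484.7, 558.6]), array([35.2, 33.9]), -2.1, 402, np.float64(94.8))
rack (array([ 677. , -422.6]), array([192. , 157.7]), -1.2, 600, np.float64(39.9))
top
hood (array([708. , 431.4]), array([233.6, 115.7]), 24.3, 1202, np.float64(97.5))
loaded (array([592.6,  68.3]), array([195.1,  43.5]), -2.8, 351, np.float64(44.1))
loaded caps (array([618. ,  66.9]), array([144.2,  43.3]), -2.8, 259, np.float64(42.2))
loaded bar (array([515.3,  76. ]), array([40. , 13.5]), -10.7, 54, np.float64(48.0))
e bar (array([540.6, 357.8]), array([12.2,  4.6]), 87.8, 8, np.float64(61.8))
apron (array([482.5, 350. ]), array([191.1, 123.7]), 86.4, 326, np.float64(15.4))
tube (array([481.7, 554.8]), array([34.1, 32.8]), 31.3, 180, np.float64(96.5))
rack (array([ 678.8, -402.8]), array([262.1, 176.5]), -13.8, 892, np.float64(39.0))
```

View pics/ortho_top.png

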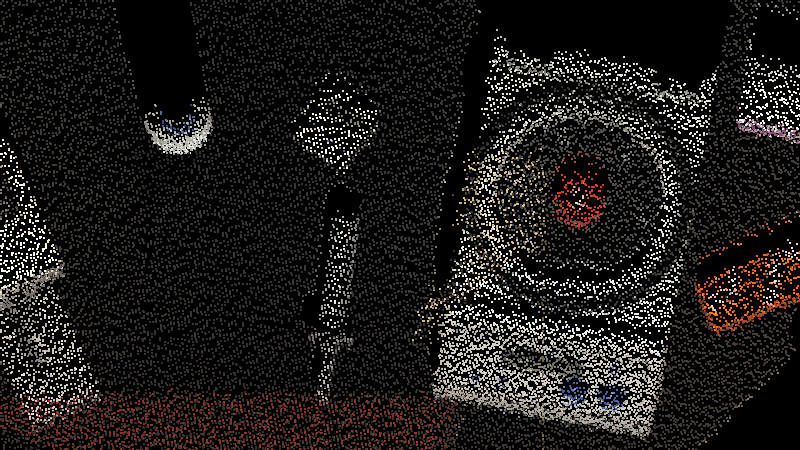

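```bash
cat >> h.py <<'E'
from scipy.optimize import least_squares
CAR=[((-60,60),(-14,14),(0,42)),((-65,-60),(-23,23),(12,58)),((-130,-65),(-7,7),(34,50))]
HOOD=[((3,150),(-58,58),(0,98)),((-130,0),(-39,39),(0,14))]
RD=HOOD+[((-5,0),(-23,23),(26,72)),((-70,-5),(-7,7),(48,64))]
def sdf(P,B):
    D=[]
    for b in B:
        b=np.array(b)/1000.; q=abs(P-b.mean(1))-(b[:,1]-b[:,0])/2
        D.append(np.linalg.norm(np.maximum(q,0),axis=1)+np.minimum(q.max(1),0))
    return np.min(D,0)
def loc(P,t,z0=0):
    c,s=np.cos(t[2]),np.sin(t[2]); q=P-[t[0],t[1],z0]
    return np.c_[c*q[:,0]+s*q[:,1],-s*q[:,0]+c*q[:,1],q[:,2]]
def fit(P,B,t0,z0=0):
    s=least_squares(lambda t:sdf(loc(P,t,z0),B)*1000,t0,loss='soft_l1',f_scale=2,x_scale=[.01,.01,.1])
    return s.x,np.median(abs(sdf(loc(P,s.x,z0),B)))*1000
def glob(t,p,z0=0):
    c,s=np.cos(t[2]),np.sin(t[2]); p=np.atleast_2d(p)/1000.
    return np.c_[t[0]+c*p[:,0]-s*p[:,1],t[1]+s*p[:,0]+c*p[:,1],p[:,2]+z0]
def draw(im,n,t,B,z0=0,k=1,o=(0,0),col=(0,255,0)):
    for b in B:
        V=np.array([[b[0][i],b[1][j],b[2][l]] for i in(0,1) for j in(0,1) for l in(0,1)]); q=((pix(n,glob(t,V,z0))-o+.5)*k).round().astype(int)
        for i in range(8):
            for m in(1,2,4):
                if not i&m: cv2.line(im,q[i].tolist(),q[i|m].tolist(),col,1)
E
python3 - <<'E'
from h import *
out=[]
for n in("scene","top"):
    z=np.load(f"pics/{n}0.npz"); W,p,d=cloud(n,z['p'],z['d'])
    P=sel(W,(.43,.72),(0,.15),(.008,.07)); tl,e=fit(P,CAR,[.6,.07,-.1]); print(n,'loaded',tl,e,len(P))
    P=sel(W,(.43,.82),(.27,.52),(.008,.105)); P=P[~((P[:,0]>.75)&(P[:,1]<.36))]; tr,e=fit(P,RD,[.6,.38,.3]); print('reader',tr,e,len(P))
    k=3;o=np.array([150,220] if n=="scene" else [185,180]); s=(133,90)
    if n=="top":o=np.array([190,180])
    im=cv2.resize(p[o[1]:o[1]+120,o[0]:o[0]+(210 if n=="scene" else 145)],None,fx=k,fy=k,interpolation=2)
    draw(im,n,tl,CAR,0,k,o); draw(im,n,tr,RD,0,k,o); out.append(im)
cv2.imwrite("pics/fit.png",cv2.resize(np.vstack([out[0],np.pad(out[1],((0,0),(0,630-435),(0,0)))]),None,fx=.83,fy=.83))
E
```

```text
scene loaded [ 0.62549811  0.06322293 -0.12846617] 1.9842211417516222 626
reader [0.61362178 0.38968204 0.38720752] 2.790839218404138 5144
top loaded [ 0.62108603  0.06373792 -0.11105459] 3.5197046799207925 526
reader [0.61344034 0.3909759  0.26877881] 5.254436924592272 2626
```

View pics/fit.png

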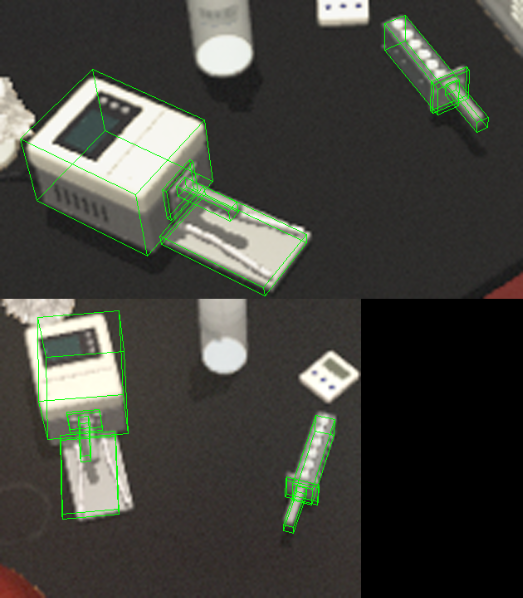

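The scene overlay fits both the reader and the carrier. The top reader fit is pulled off by nearby objects, so I'll refit jointly with gating.

```bash
cat >> h.py <<'E'
def gfit(clouds,B,t,z0=0,gates=(.015,.01,.007),zmin=.008):
    for g in gates:
        Ps=[]
        for W in clouds:
            P=W.reshape(-1,3); P=P[(P[:,2]>zmin)&(np.hypot(P[:,0]-t[0],P[:,1]-t[1])<.25)]; Ps.append(P[abs(sdf(loc(P,t,z0),B))<g])
        t,e=fit(np.vstack(Ps),B,t,z0)
    return t,e,[len(P) for P in Ps]
E
python3 - <<'E'
from h import *
C={}
out=[]
for n in("scene","top"):
    z=np.load(f"pics/{n}0.npz"); C[n]=(*cloud(n,z['p'],z['d']),)
T={}
for nm,B,t in(('l',CAR,[.6235,.0635,-.12]),('r',RD,[.6136,.3897,.387])):
    for k in(["scene"],["top"],["scene","top"]): T[nm]=gfit([C[n][0] for n in k],B,t); print(nm,k,T[nm])
tr,tl=T['r'][0],T['l'][0]
print('grip_e',glob(tr,[-47,0,56]),'grip_l',glob(tl,[-107,0,42]))
for n in C:
    p=C[n][1]; k=4; o=np.array([150,240] if n=="scene" else [190,180]); im=cv2.resize(p[o[1]:o[1]+110-35*(n!='scene')*0,o[0]:o[0]+140],None,fx=k,fy=k,interpolation=2)
    draw(im,n,tr,RD,0,k,o); draw(im,n,tl,CAR,0,k,o); out.append(im)
cv2.imwrite("pics/fit2.png",cv2.resize(np.vstack(out),None,fx=.68,fy=.68))
for n in C: cv2.imwrite(f"pics/fit2_{n}.png",out[0])
E
```

```text
l ['scene'] (array([ 0.62670605,  0.06257302, -0.13232943]), np.float64(1.7766560530654703), [563])
l ['top'] (array([ 0.62232188,  0.06365383, -0.11801631]), np.float64(1.9496445785140035), [367])
l ['scene', 'top'] (array([ 0.62500333,  0.06298851, -0.12509876]), np.float64(1.8408861368138185), [560, 366])
r ['scene'] (array([0.60859691, 0.38558376, 0.41349887]), np.float64(1.7572688807564498), [4418])
r ['top'] (array([0.60592844, 0.38553508, 0.41724831]), np.float64(2.5372909954026874), [1909])
r ['scene', 'top'] (array([0.60803349, 0.38540569, 0.41289395]), np.float64(1.9861635743190507), [4420, 1892])
grip_e [[0.5649832  0.36654638 0.056     ]] grip_l [[0.5188395  0.07633919 0.042     ]]
```

View pics/fit2.png

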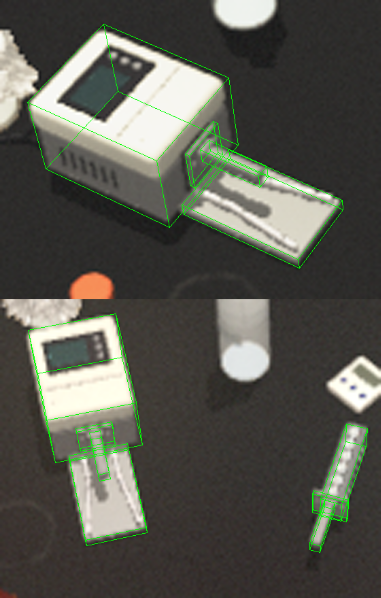

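The overlay now fits in both views (reader mouth at about (0.608, 0.385), yaw 0.413). Bar tops measured at 62 and 48 mm match the text. I'm moving over to the reader.

```bash
python3 -m jog '[[18,9,5,0,0,0,100],[18,9,5,0,0,0,100],[18,9,5,0,0,0,100],[18,9,5,0,0,0,100],[18,9,5,0,0,0,100]]' 40
python3 -m jog '[[12,16,0,0,0,0,70],[12,16,0,0,0,0,70],[12,16,0,0,0,0,70],[12,16,0,0,0,0,70],[12,16,0,0,0,0,70]]'
python3 -m jog '[[6,19,0,0,0,0,70],[6,19,0,0,0,0,70],[6,19,0,0,0,0,70],[6,19,0,0,0,0,70],[6,19,0,0,0,0,70]]'
python3 -m jog '[[3,19,0,0,0,0,70],[3,19,0,0,0,0,70],[3,19,0,0,0,0,70],[3,19,0,0,0,0,70],[3,19,0,0,0,0,70]]'
```

```text
time_s: 0.52
tcp_pos: [0.3874, -0.6038, 0.3064]
ee_rot: [-3.108, -0.45, 0.0]
contact_force: [0.6, -1.0, 0.3]
grip_width: 1.0
gripper_force: 0.0
time_s: 0.93
tcp_pos: [0.5077, -0.4418, 0.306]
ee_rot: [-3.107, -0.454, -0.0]
contact_force: [1.3, -0.1, 0.6]
grip_width: 0.701
gripper_force: 0.0
time_s: 1.35
tcp_pos: [0.5665, -0.2514, 0.306]
ee_rot: [-3.107, -0.454, 0.0]
contact_force: [-0.8, -0.8, 0.2]
grip_width: 0.699
gripper_force: 0.0
time_s: 1.77
tcp_pos: [0.596, -0.06, 0.3061]
ee_rot: [-3.106, -0.457, 0.0]
contact_force: [0.2, 0.2, 1.2]
grip_width: 0.699
gripper_force: 0.0
```

```bash
python3 -m jog '[[0,20,0,0,0,0,70],[0,20,0,0,0,0,70],[0,20,0,0,0,0,70],[0,20,0,0,0,0,70],[0,20,0,0,0,0,70]]'
python3 -m jog '[[-4,20,0,0,0,0.12,70],[-4,20,0,0,0,0.12,70],[-4,20,0,0,0,0.12,70],[-4,20,0,0,0,0.12,70],[-4,20,0,0,0,0.12,70]]'
python3 -m jog '[[0,2.4,-4,0,0,0,70],[0,2.4,-8,0,0,0,70],[0,2.4,-12,0,0,0,70],[0,2.4,-14,0,0,0,70],[0,2.4,-14,0,0,0,70]]'
python3 - <<'E'
from h import *
s=r.get_state(); M=R.from_rotvec(s['ee_rot']).as_matrix(); print(M[:,1:].round(3), s['joint_positions'].round(2)); y=M[:,1]; print('yaw',(np.arctan2(y[1],y[0])-np.pi/2+np.pi/2)%np.pi-np.pi/2)
t=[.608,.3854,.413]; print('delta cm',(glob(t,[-52,0,61])[0]-s['tcp_pos'])*100)
E
```

```text
time_s: 2.18
tcp_pos: [0.5951, 0.1384, 0.3061]
ee_rot: [-3.108, -0.454, 0.001]
contact_force: [0.0, -0.7, -1.0]
grip_width: 0.699
gripper_force: 0.0
time_s: 2.6
tcp_pos: [0.5546, 0.3374, 0.306]
ee_rot: [-3.076, -0.638, 0.001]
contact_force: [0.4, 0.1, -0.4]
grip_width: 0.698
gripper_force: 0.0
time_s: 3.02
tcp_pos: [0.5531, 0.3573, 0.1606]
ee_rot: [3.072, 0.637, -0.013]
contact_force: [-0.9, -1.5, -0.8]
grip_width: 0.7
gripper_force: 0.0
[[ 0.397 -0.008]
 [-0.918 -0.006]
 [ 0.002 -1.   ]] [-0.56  0.63 -0.15  1.83  0.13  0.7  -1.95]
yaw 0.40863703690022346
delta cm [ 0.7268883   0.72723934 -9.96277867]
```

```bash
python3 -m jog '[[0.7,0.7,-3,0,0,0.004,70],[0.7,0.7,-6,0,0,0.004,60],[0.7,0.7,-8,0,0,0.004,50],[0.7,0.7,-10,0,0,0.004,50],[0.7,0.7,-10,0,0,0.004,50]]' 40
python3 - <<'E'
from h import *
s=r.get_state(); print(s['tcp_pos'],s['contact_force'])
o=[]
for n,(a,b) in (("scene",(170,240)),("top",(180,180))):
    p,d=vision.camera(n); o.append(cv2.resize(p[b:b+100,a:a+130],None,fx=3,fy=3,interpolation=2))
cv2.imwrite("pics/g1.png",np.hstack(o))
E
```

```text
time_s: 3.43
tcp_pos: [0.5619, 0.365, 0.0641]
ee_rot: [3.074, 0.642, -0.006]
contact_force: [-2.2, -0.3, 1.4]
grip_width: 0.499
gripper_force: 0.0
[0.56193184 0.36504973 0.0640683 ] [-2.21864785 -0.31845705  1.39974518]
```

View pics/g1.png

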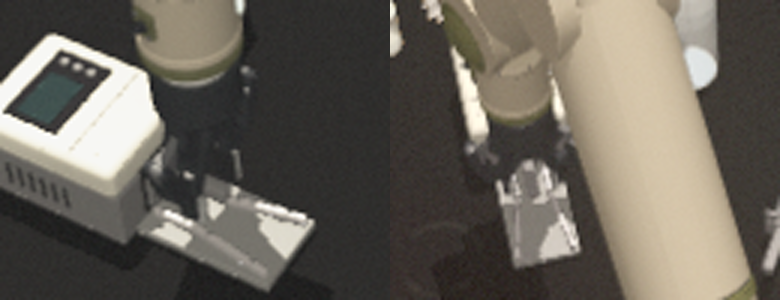

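The bar sits between the fingers. I'm closing and drawing it out along the tunnel axis.

```bash
python3 -m jog '[[0,0,0,0,0,0,0],[0,0,0,0,0,0,0],[0,0,0,0,0,0,0],[0,0,0,0,0,0,0],[0,0,0,0,0,0,0]]' 45
python3 -m jog '[[-0.9,-0.4,0,0,0,0,0],[-1.8,-0.8,0,0,0,0,0],[-2.7,-1.2,0,0,0,0,0],[-3.7,-1.6,0,0,0,0,0],[-3.7,-1.6,0,0,0,0,0]]'
```

```text
time_s: 3.95
tcp_pos: [0.5635, 0.3663, 0.068]
ee_rot: [-3.074, -0.642, -0.003]
contact_force: [-0.5, -0.9, 7.7]
grip_width: 0.153
gripper_force: 49.9
time_s: 4.37
tcp_pos: [0.5242, 0.3495, 0.0674]
ee_rot: [-3.075, -0.643, -0.001]
contact_force: [-4.4, -0.8, 12.0]
grip_width: 0.153
gripper_force: 50.6
```

```bash
python3 -m jog '[[-0.9,-0.4,0.2,0,0,0,0],[-1.9,-0.8,0.4,0,0,0,0],[-2.8,-1.2,0.5,0,0,0,0],[-3.7,-1.6,0.5,0,0,0,0],[-4.6,-2.0,0.5,0,0,0,0]]'
python3 -m jog '[[-0.9,-0.4,0,0,0,0,0],[-1.9,-0.8,0,0,0,0,0],[-2.8,-1.2,0,0,0,0,0],[-3.7,-1.6,0,0,0,0,0],[-4.6,-2.0,0,0,0,0,0]]'
```

```text
time_s: 4.78
tcp_pos: [0.4782, 0.329, 0.0712]
ee_rot: [3.075, 0.642, -0.002]
contact_force: [-0.4, -0.8, -1.2]
grip_width: 0.149
gripper_force: 48.8
time_s: 5.2
tcp_pos: [0.4328, 0.3094, 0.0713]
ee_rot: [3.075, 0.642, -0.0]
contact_force: [0.5, 0.1, -1.1]
grip_width: 0.153
gripper_force: 48.8
```

```bash
python3 -m jog '[[0,0,1.5,0,0,0,0],[0,0,3,0,0,0,0],[0,0,4.5,0,0,0,0],[0,0,5,0,0,0,0],[0,0,5,0,0,0,0]]'
python3 -m jog '[[2,-3,0,0,0,-0.05,0],[4,-6,0,0,0,-0.1,0],[6,-9,0,0,0,-0.15,0],[8,-12,0,0,0,-0.2,0],[9.1,-13.1,0,0,0,-0.21,0]]'
python3 - <<'E'
from h import *
C=[cloud(n) for n in("scene","top")]
t=[.63,.2,.2]
for z in(.04,.05,.06,.07,.08): print(z,gfit([c[0] for c in C],CAR,t,z,(.02,.015,.01),.03))
o=[]
for c,(a,b) in zip(C,((210,200),(220,190))): o.append(cv2.resize(c[1][b:b+100,a:a+130],None,fx=3,fy=3,interpolation=2))
cv2.imwrite("pics/g2.png",np.hstack(o))
E
```

```text
time_s: 5.62
tcp_pos: [0.434, 0.31, 0.1223]
ee_rot: [-3.074, -0.642, -0.003]
contact_force: [0.5, -0.3, -2.0]
grip_width: 0.151
gripper_force: 48.8
time_s: 6.03
tcp_pos: [0.5263, 0.1734, 0.1202]
ee_rot: [3.124, 0.304, -0.001]
contact_force: [-0.0, 0.3, -1.5]
grip_width: 0.151
gripper_force: 48.8
0.04 (array([0.6272583 , 0.21129559, 0.13986956]), np.float64(4.0833231105370915), [289, 0])
0.05 (array([0.63064493, 0.18958098, 0.15051327]), np.float64(4.197741816279361), [337, 6])
0.06 (array([0.63025718, 0.19116605, 0.149412  ]), np.float64(3.699326785451115), [648, 12])
0.07 (array([0.63008387, 0.19318579, 0.15673093]), np.float64(2.359215869664519), [720, 17])
0.08 (array([0.62909002, 0.19335146, 0.16841799]), np.float64(4.536485594915193), [624, 19])
```

View pics/g2.png

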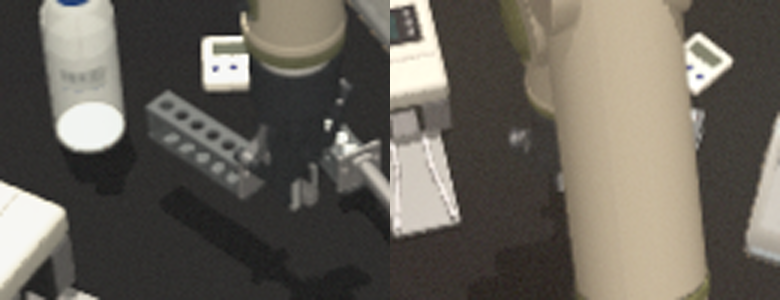

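The carrier is held level, at about (0.63, 0.193) with its underside near z 0.068. I'm lowering it.

```bash
python3 -m jog '[[0,1,-1.5,0,0,0,0],[0,1,-3,0,0,0,0],[0,1,-4.5,0,0,0,0],[0,1,-5.5,0,0,0,0],[0,1,-5.5,0,0,0,0]]'
python3 -m jog '[[0,0,-0.3,0,0,0,0],[0,0,-0.6,0,0,0,0],[0,0,-0.9,0,0,0,0],[0,0,-1.1,0,0,0,0],[0,0,-1.1,0,0,0,0]]'
```

```text
time_s: 6.55
tcp_pos: [0.523, 0.1892, 0.0639]
ee_rot: [3.125, 0.319, -0.006]
contact_force: [-0.7, -0.0, -0.2]
grip_width: 0.155
gripper_force: 48.8
time_s: 6.97
tcp_pos: [0.5248, 0.1888, 0.0553]
ee_rot: [-3.126, -0.316, -0.0]
contact_force: [-0.1, -0.2, -0.4]
grip_width: 0.15
gripper_force: 48.8
```

```bash
python3 -m jog '[[0,0,-0.1,0,0,0,0],[0,0,-0.2,0,0,0,0],[0,0,-0.3,0,0,0,0],[0,0,-0.4,0,0,0,0],[0,0,-0.4,0,0,0,0]]'
python3 - <<'E'
from h import *
C=[cloud(n) for n in("scene","top")]
t=[.628,.2,.16]
for z in(-.003,0,.003,.006,.01): print(z,gfit([c[0] for c in C],CAR,t,z,(.015,.01,.01),.01))
E
```

```text
time_s: 7.38
tcp_pos: [0.5237, 0.1886, 0.0521]
ee_rot: [3.125, 0.317, -0.002]
contact_force: [-6.6, -1.8, 14.1]
grip_width: 0.155
gripper_force: 51.2
-0.003 (array([0.62908828, 0.20858994, 0.16130369]), np.float64(3.1895261555138568), [504, 13])
0 (array([0.62881478, 0.20871156, 0.1642167 ]), np.float64(2.229354516549959), [521, 13])
0.003 (array([0.62786418, 0.2094536 , 0.15362493]), np.float64(2.4051887303590327), [541, 14])
0.006 (array([0.62796261, 0.2097816 , 0.16493094]), np.float64(3.139588166493505), [551, 16])
0.01 (array([0.62750686, 0.2099014 , 0.17953161]), np.float64(2.9499202037226118), [526, 14])
```

```bash
python3 -m jog '[[0,0,0.1,0,0,0,0],[0,0,0.1,0,0,0,15],[0,0,0.1,0,0,0,25],[0,0,0.1,0,0,0,40],[0,0,0.1,0,0,0,40]]'
python3 -m jog '[[0,0,1.5,0,0,0,40],[0,0,4,0,0,0,40],[0,0,7,0,0,0,40],[0,0,10,0,0,0,40],[0,0,10,0,0,0,40]]'
python3 - <<'E'
from h import *
s=r.get_state(); print(s['tcp_pos'],s['grip_width'])
C=[cloud(n) for n in("scene","top")]
print('empty',gfit([c[0] for c in C],CAR,[.628,.209,.16],0,(.015,.01,.01)))
print('loaded',gfit([c[0] for c in C],CAR,[.625,.063,-.125],0,(.015,.01,.01)))
M=R.from_rotvec(s['ee_rot']).as_matrix(); y=M[:,1]; print('yaw',np.arctan2(y[1],y[0])%np.pi-np.pi/2)
E
```

```text
time_s: 7.9
tcp_pos: [0.525, 0.1889, 0.0522]
ee_rot: [-3.126, -0.316, -0.0]
contact_force: [0.2, -0.7, 0.1]
grip_width: 0.396
gripper_force: 0.0
time_s: 8.32
tcp_pos: [0.5269, 0.1896, 0.157]
ee_rot: [-3.124, -0.315, -0.01]
contact_force: [0.3, 0.2, -0.4]
grip_width: 0.401
gripper_force: 0.0
[0.5269274  0.18959016 0.15696431] 0.40120008296135984
empty (array([0.62952639, 0.20800106, 0.18817432]), np.float64(1.678233695102121), [637, 134])
loaded (array([ 0.62625028,  0.06248002, -0.13467176]), np.float64(1.6253728950971613), [420, 39])
yaw 0.20132225745960586
```

```bash
python3 -m jog '[[-0.5,-3,0,0,0,-0.1,50],[-0.5,-6,0,0,0,-0.2,50],[-0.5,-9,0,0,0,-0.3,50],[-0.5,-11.4,0,0,0,-0.327,50],[-0.5,-11.4,0,0,0,-0.327,50]]'
python3 -m jog '[[0,0,-3,0,0,0,50],[0,0,-5.5,0,0,0,50],[0,0,-5.5,0,0,0,50]]'
python3 - <<'E'
from h import *
s=r.get_state()
M=R.from_rotvec(s['ee_rot']).as_matrix(); y=M[:,1]; print('yaw',np.arctan2(y[1],y[0])%np.pi-np.pi/2,s['joint_positions'].round(2))
print((glob([.625,.063,-.127],[-104,0,53])[0]-s['tcp_pos'])*100)
W,p,d=cloud("scene"); print(gfit([W],CAR,[.625,.063,-.127],0,(.012,.01)))
cv2.imwrite("pics/g3.png",cv2.resize(p[200:300,270:400],None,fx=4,fy=4,interpolation=2))
E
```

```text
time_s: 8.83
tcp_pos: [0.5187, 0.0692, 0.1509]
ee_rot: [3.131, -0.209, -0.004]
contact_force: [0.0, -0.6, -0.5]
grip_width: 0.5
gripper_force: 0.0
time_s: 9.08
tcp_pos: [0.5175, 0.0746, 0.093]
ee_rot: [3.134, -0.195, -0.01]
contact_force: [-0.5, -0.5, -0.2]
grip_width: 0.5
gripper_force: 0.0
yaw -0.12443578088771656 [-0.23  0.62 -0.03  2.18  0.05  0.35 -1.99]
[ 0.43192682  0.15373077 -3.99542614]
(array([ 0.62517347,  0.06209076, -0.13763074]), np.float64(1.7252671903825023), [372])
```

View pics/g3.png

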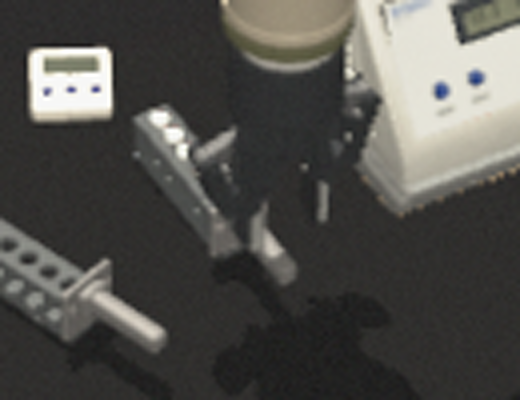

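The empty carrier stands well (lower left) and the fingers straddle the loaded carrier's bar. I'm descending and gripping.

```bash
python3 -m jog '[[0.3,0.1,-1.5,0,0,-0.005,50],[0.3,0.1,-3,0,0,-0.005,50],[0.3,0.1,-3.7,0,0,-0.005,40],[0.3,0.1,-3.7,0,0,-0.005,40]]'
python3 -m jog '[[0,0,0,0,0,0,25],[0,0,0,0,0,0,10],[0,0,0.2,0,0,0,0],[0,0,0.2,0,0,0,0],[0,0,0.2,0,0,0,0]]' 60
python3 -m jog '[[0,0,0.4,0,0,0,0],[0,0,0.8,0,0,0,0],[0,0,1.2,0,0,0,0],[0,0,1.6,0,0,0,0],[0,0,2,0,0,0,0]]'
```

```text
time_s: 9.47
tcp_pos: [0.5223, 0.076, 0.0596]
ee_rot: [3.134, -0.203, -0.003]
contact_force: [-0.1, -0.9, 0.0]
grip_width: 0.397
gripper_force: 0.0
time_s: 9.88
tcp_pos: [0.5228, 0.0758, 0.0629]
ee_rot: [-3.135, 0.204, -0.001]
contact_force: [0.5, 0.0, -2.4]
grip_width: 0.143
gripper_force: 61.4
time_s: 10.3
tcp_pos: [0.5228, 0.0758, 0.0828]
ee_rot: [-3.135, 0.204, -0.0]
contact_force: [-0.1, -0.8, -1.8]
grip_width: 0.144
gripper_force: 61.4
```

Lifted, but the grip is a bit high on the bar (12 mm opening), so I'll set it back down and regrip lower.

```bash
python3 -m jog '[[0,0,-0.6,0,0,0,0],[0,0,-1.2,0,0,0,0],[0,0,-1.8,0,0,0,0],[0,0,-2.1,0,0,0,0],[0,0,-2.1,0,0,0,0]]'
python3 -m jog '[[0,0,0,0,0,0,20],[0,0,0,0,0,0,30],[0,0,-0.4,0,0,0,30],[0,0,-0.9,0,0,0,30],[0,0,-0.9,0,0,0,30]]'
python3 -m jog '[[0,0,0,0,0,0,10],[0,0,0,0,0,0,0],[0,0,0,0,0,0,0],[0,0,0,0,0,0,0]]' 60
```

```text
time_s: 10.72
tcp_pos: [0.522, 0.076, 0.0605]
ee_rot: [3.135, -0.203, -0.003]
contact_force: [-2.9, -0.1, 8.7]
grip_width: 0.145
gripper_force: 63.0
time_s: 11.13
tcp_pos: [0.5224, 0.0758, 0.0512]
ee_rot: [3.135, -0.204, -0.002]
contact_force: [0.5, -0.1, 0.1]
grip_width: 0.302
gripper_force: 0.0
time_s: 11.47
tcp_pos: [0.5227, 0.0758, 0.0523]
ee_rot: [3.135, -0.204, -0.0]
contact_force: [-0.1, -0.3, -1.5]
grip_width: 0.149
gripper_force: 59.6
```

```bash
python3 -m jog '[[0,0,1,0,0,0,0],[0,0,3,0,0,0,0],[0,0,5.5,0,0,0,0],[0,0,8,0,0,0,0],[0,0,10,0,0,0,0]]'
python3 -m jog '[[-1,2.5,0,0,0,0.06,0],[-2,5,0,0,0,0.12,0],[-3.5,7.5,0,0,0,0.18,0],[-5,10,0,0,0,0.24,0],[-6,12,0,0,0,0.3,0]]'
python3 -m jog '[[-1,2.5,0,0,0,0.06,0],[-2,5,0,0,0,0.12,0],[-2.6,7.5,0,0,0,0.18,0],[-3.1,10,0,0,0,0.24,0],[-3.1,11.2,0,0,0,0.243,0]]'
python3 -m jog '[[0,0,-1,0,0,0,0],[0,0,-3,0,0,0,0],[0,0,-5,0,0,0,0],[0,0,-6,0,0,0,0],[0,0,-6,0,0,0,0]]'
python3 - <<'E'
from h import *
s=r.get_state(); M=R.from_rotvec(s['ee_rot']).as_matrix(); y=M[:,1]; yaw=np.arctan2(y[1],y[0])%np.pi-np.pi/2
print('tool',s['tcp_pos'],yaw,M[:,2])
C=[cloud(n) for n in("scene","top")]; tr=[.608,.3854,.413]
for ks in ([0],[1],[0,1]):
  cl=[C[k][0] for k in ks]
  for z in(.036,.04,.044): 
    t,e,n=gfit(cl,CAR,[.5255,.3493,.413],z,(.012,.008),.03); print(ks,z,t,e,n,'local mm',loc(np.array([[t[0],t[1],0]]),tr)*1000)
print('reader',gfit([C[0][0],C[1][0]],HOOD,tr))
p=C[0][1]; o=np.array([150,235]);k=5; im=cv2.resize(p[o[1]:o[1]+110,o[0]:o[0]+150],None,fx=k,fy=k,interpolation=2)
draw(im,"scene",tr,HOOD,0,k,o); draw(im,"scene",t,CAR,.04,k,o,(0,0,255)); cv2.imwrite("pics/g4.png",im)
E
```

```text
time_s: 11.88
tcp_pos: [0.5227, 0.0757, 0.1546]
ee_rot: [-3.135, 0.205, -0.001]
contact_force: [0.3, 0.5, -1.1]
grip_width: 0.148
gripper_force: 59.4
time_s: 12.3
tcp_pos: [0.4611, 0.1973, 0.1531]
ee_rot: [-3.129, -0.273, 0.0]
contact_force: [0.1, -1.1, -2.1]
grip_width: 0.153
gripper_force: 59.4
time_s: 12.72
tcp_pos: [0.4304, 0.3112, 0.1532]
ee_rot: [-3.071, -0.654, -0.001]
contact_force: [0.6, 0.5, -1.1]
grip_width: 0.15
gripper_force: 59.4
time_s: 13.13
tcp_pos: [0.4311, 0.3059, 0.0904]
ee_rot: [3.073, 0.641, -0.005]
contact_force: [0.3, 0.2, -2.4]
grip_width: 0.155
gripper_force: 59.4
tool [0.43113561 0.30593884 0.09036199] 0.4110737639542392 [-0.00284444 -0.00331969 -0.99999044]
[0] 0.036 [0.52785574 0.34532433 0.39071598] 2.385836804695022 [816] local mm [[-89.49052991  -4.53952799   0.        ]]
[0] 0.04 [0.52725522 0.34604622 0.39458996] 1.9820932134571727 [865] local mm [[-89.7508189   -3.63731309   0.        ]]
[0] 0.044 [0.52465384 0.3457605  0.38859447] 2.4783775766814147 [853] local mm [[-92.24815752  -2.85492281   0.        ]]
[1] 0.036 [0.5178003  0.36395347 0.57680724] 4.273822402073431 [66] local mm [[-91.22354555  16.5591303    0.        ]]
[1] 0.04 [0.51657573 0.36550471 0.58244502] 2.566751221580045 [73] local mm [[-91.72254986  18.47143325   0.        ]]
[1] 0.044 [0.50829694 0.37329169 0.69382907] 2.1546688827000784 [74] local mm [[-96.17988899  28.92645465   0.        ]]
[0, 1] 0.036 [0.52775226 0.34535288 0.38789356] 2.431533315186825 [816, 64] local mm [[-89.57384979  -4.47184445   0.        ]]
[0, 1] 0.04 [0.52722208 0.34606319 0.3905477 ] 2.0524770438308595 [865, 70] local mm [[-89.77436147  -3.60847233   0.        ]]
[0, 1] 0.044 [0.52499966 0.34581676 0.39103502] 2.438919136976262 [850, 71] local mm [[-91.90882578  -2.94219214   0.        ]]
reader (array([0.60886673, 0.38549128, 0.41677372]), np.float64(1.813184088680253), [3909, 215])
```

View pics/g4.png

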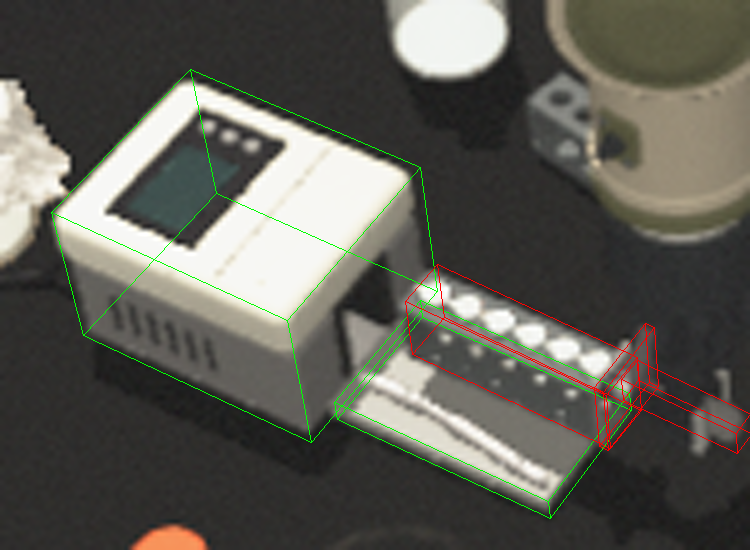

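Overlay: the carrier (red) sits over the apron between the rails with its toe at about (425,290), and the mouth is at (375,300). It is about 3 mm to the right and slightly rotated, so I'm trimming and remeasuring.

```bash
python3 -m jog '[[0,0,-0.5,0,0,0.012,0],[0,0,-1,0,0,0.012,0],[0,0,-1.5,0,0,0.012,0],[0,0,-1.5,0,0,0.012,0],[0,0,-1.5,0,0,0.012,0]]'
cat > m.py <<'E'
from h import *
s=r.get_state(); M=R.from_rotvec(s['ee_rot']).as_matrix(); y=M[:,1]; yaw=np.arctan2(y[1],y[0])%np.pi-np.pi/2
tr=[.608,.3854,.413]; q=loc(s['tcp_pos'][None],tr)[0]; print('tool local mm',q*1000,'yaw err',yaw-tr[2],'F',s['contact_force'].round(1))
z=s['tcp_pos'][2]-.0525; c,sn=np.cos(.413),np.sin(.413)
C=[cloud("scene")[0] for _ in range(3)]
t0=glob(tr,[q[0]*1000+103,0,0])[0]; t0=[t0[0],t0[1],.413]
for dz in(-.003,0,.003):
    t,e,n=gfit(C,CAR,t0,z+dz,(.012,.008),max(.028,z+.004)); print(round(z+dz,4),'carrier local mm',loc(np.array([[t[0],t[1],0]]),tr)[0,:2]*1000,'yaw err',t[2]-.413,e)
E
python3 m.py
```

```text
time_s: 13.65
tcp_pos: [0.4317, 0.3077, 0.0771]
ee_rot: [3.071, 0.662, -0.001]
contact_force: [-0.7, -0.1, -2.2]
grip_width: 0.145
gripper_force: 59.4
tool local mm [-192.67509168   -0.38260601   77.11730874] yaw err 0.011746115214803121 F [-0.7 -0.1 -2.2]
0.0216 carrier local mm [-88.1528155   -1.81854989] yaw err -0.009459417585238328 2.5642332613416436
0.0246 carrier local mm [-88.36362655  -1.32776642] yaw err -0.01046748193251823 2.2383837109453935
0.0276 carrier local mm [-88.94217063  -0.75211297] yaw err -0.015760605910130898 2.2042323865144873
```

```bash
python3 -m jog '[[0,0.05,-0.3,0,0,0,0],[0,0.05,-0.6,0,0,0,0],[0,0.05,-0.9,0,0,0,0],[0,0.05,-0.9,0,0,0,0]]'
python3 -m jog '[[0.45,0.2,0,0,0,0,0],[0.9,0.4,0,0,0,0,0],[1.4,0.6,0,0,0,0,0],[1.85,0.8,0,0,0,0,0],[1.85,0.8,0,0,0,0,0]]'
python3 m.py
```

```text
time_s: 14.13
tcp_pos: [0.4315, 0.3082, 0.0676]
ee_rot: [3.071, 0.662, -0.001]
contact_force: [0.1, -0.1, -1.6]
grip_width: 0.151
gripper_force: 59.4
time_s: 14.55
tcp_pos: [0.4518, 0.317, 0.0684]
ee_rot: [-3.07, -0.661, -0.002]
contact_force: [0.5, 0.7, -1.6]
grip_width: 0.148
gripper_force: 59.4
tool local mm [-1.70517525e+02  3.78987003e-02  6.84151349e+01] yaw err 0.011183688308340323 F [ 0.5  0.7 -1.6]
0.0129 carrier local mm [-65.75068685   0.56917379] yaw err -0.015337448616721816 2.6784904350763625
0.0159 carrier local mm [-66.02426676   0.41710839] yaw err -0.012530953995612881 2.0155410990440883
0.0189 carrier local mm [-65.5220039   -0.08902503] yaw err -0.012618457387756243 2.175477706432359
```

Toe is at the mouth and centred, so I'm sliding in.

```bash
python3 -m jog '[[0.4,0.18,0,0,0,0,0],[0.8,0.35,0,0,0,0,0],[1.2,0.53,0,0,0,0,0],[1.65,0.72,0,0,0,0,0],[1.65,0.72,0,0,0,0,0]]'
python3 m.py
```

```text
time_s: 15.12
tcp_pos: [0.4681, 0.3241, 0.0684]
ee_rot: [-3.071, -0.662, -0.002]
contact_force: [1.0, 0.6, -2.1]
grip_width: 0.153
gripper_force: 59.4
tool local mm [-1.52750877e+02  6.23356175e-02  6.83522323e+01] yaw err 0.011439413294499767 F [ 1.   0.6 -2.1]
0.0129 carrier local mm [-49.00521562   0.73780447] yaw err -0.00207333215084593 2.5275462544700824
0.0159 carrier local mm [-49.26202307   0.92818548] yaw err -0.0020992151892178512 2.025671869386292
0.0189 carrier local mm [-49.4296099    0.56371819] yaw err 0.0011687957757333667 2.3498155339239597
```

```bash
python3 -m jog '[[0.9,0.4,0,0,0,0,0],[1.8,0.8,0,0,0,0,0],[2.7,1.2,0,0,0,0,0],[3.7,1.62,0,0,0,0,0],[3.7,1.62,0,0,0,0,0]]'
python3 m.py
```

```text
time_s: 15.68
tcp_pos: [0.5068, 0.3409, 0.0684]
ee_rot: [-3.07, -0.66, -0.004]
contact_force: [0.5, 0.3, -0.6]
grip_width: 0.151
gripper_force: 59.4
tool local mm [-1.10561827e+02 -8.77936268e-02  6.84091976e+01] yaw err 0.010778652200115701 F [ 0.5  0.3 -0.6]
0.0129 carrier local mm [-6.70816403  4.01219895] yaw err 0.011544019766764224 2.8468222889715826
0.0159 carrier local mm [-7.33698601  1.5362108 ] yaw err 0.00015601345915033926 2.249826072040161
0.0189 carrier local mm [-7.44262331  0.67984271] yaw err -0.003556994987175377 2.2574033831626314
```

```bash
python3 -m jog '[[1.1,0.48,0,0,0,0,0],[2.2,0.96,0,0,0,0,0],[3.3,1.44,0,0,0,0,0],[4.4,1.93,0,0,0,0,0],[5.1,2.24,0,0,0,0,0]]'
python3 -m jog '[[0,0,0,0,0,0,0],[0.1,0.04,0,0,0,0,0],[0.2,0.09,0,0,0,0,0],[0.3,0.13,0,0,0,0,0],[0.3,0.13,0,0,0,0,0]]'
python3 m.py
```

```text
time_s: 16.25
tcp_pos: [0.5553, 0.3623, 0.0682]
ee_rot: [3.071, 0.662, -0.0]
contact_force: [0.6, 0.2, -1.3]
grip_width: 0.15
gripper_force: 59.4
time_s: 16.67
tcp_pos: [0.5575, 0.3633, 0.0683]
ee_rot: [3.071, 0.663, -0.0]
contact_force: [0.3, -0.2, -1.8]
grip_width: 0.15
gripper_force: 59.4
tool local mm [-55.13106872   0.07156982  68.30084635] yaw err 0.012026218901258157 F [ 0.3 -0.2 -1.8]
0.0128 carrier local mm [51.66137039 17.91614159] yaw err 0.1269394813912697 2.7962894334108075
0.0158 carrier local mm [51.36035377 16.10835416] yaw err 0.11368061870281382 2.589366618458436
0.0188 carrier local mm [51.40837744 16.40801264] yaw err 0.1194397526536633 2.568132748854245
```

```bash
python3 -m jog '[[0.15,0.07,0,0,0,0,0],[0.3,0.13,-0.05,0,0,0,0],[0.45,0.2,-0.1,0,0,0,0],[0.6,0.26,-0.1,0,0,0,0],[0.6,0.26,-0.1,0,0,0,0]]'
python3 -m jog '[[0.05,0.02,0,0,0,0,0],[0.1,0.04,0,0,0,0,0],[0.15,0.07,0,0,0,0,0],[0.2,0.09,0,0,0,0,0],[0.2,0.09,0,0,0,0,0]]'
```

```text
time_s: 17.23
tcp_pos: [0.5642, 0.3661, 0.0672]
ee_rot: [-3.071, -0.662, -0.0]
contact_force: [-0.2, 0.2, -1.6]
grip_width: 0.155
gripper_force: 59.4
time_s: 17.65
tcp_pos: [0.5659, 0.367, 0.0673]
ee_rot: [-3.071, -0.662, -0.0]
contact_force: [0.6, 0.3, -1.7]
grip_width: 0.148
gripper_force: 59.4
```

```bash
python3 -m jog '[[0.05,0.02,0,0,0,0,0],[0.1,0.04,0,0,0,0,0],[0.15,0.07,0,0,0,0,0],[0.2,0.09,0,0,0,0,0],[0.2,0.09,0,0,0,0,0]]'
```

```text
time_s: 18.07
tcp_pos: [0.567, 0.3675, 0.0671]
ee_rot: [3.07, 0.662, -0.003]
contact_force: [-3.2, -1.8, -0.2]
grip_width: 0.151
gripper_force: 59.6
```

```bash
python3 -m jog '[[0.05,0.02,0,0,0,0,0],[0.1,0.04,0,0,0,0,0],[0.15,0.07,0,0,0,0,0],[0.15,0.07,0,0,0,0,0]]'
python3 -m jog '[[0,0,-0.05,0,0,0,0],[0,0,-0.1,0,0,0,0],[0,0,-0.15,0,0,0,0],[0,0,-0.15,0,0,0,0]]'
```

```text
time_s: 18.4
tcp_pos: [0.5671, 0.3675, 0.0668]
ee_rot: [3.069, 0.662, -0.007]
contact_force: [-7.7, -4.6, 1.6]
grip_width: 0.151
gripper_force: 60.0
time_s: 18.73
tcp_pos: [0.5672, 0.3675, 0.0659]
ee_rot: [3.069, 0.662, -0.006]
contact_force: [-10.1, -4.5, 7.3]
grip_width: 0.15
gripper_force: 60.6
```

The end plate is stopped firmly against the reader at 11 N and the carrier is resting on the floor. I'm releasing, lifting and checking.

```bash
python3 -m jog '[[-0.05,-0.02,0.05,0,0,0,0],[-0.05,-0.02,0.05,0,0,0,15],[-0.05,-0.02,0.05,0,0,0,25],[-0.05,-0.02,0.05,0,0,0,45],[-0.05,-0.02,0.05,0,0,0,45]]'
python3 -m jog '[[0,0,1.5,0,0,0,45],[0,0,4,0,0,0,45],[0,0,8,0,0,0,45],[0,0,12,0,0,0,45],[0,0,16,0,0,0,45]]'
python3 -m jog '[[0,-4,0,0,0,0,45],[0,-8,0,0,0,0,45],[0,-12,0,0,0,0,45],[0,-16,0,0,0,0,45],[0,-20,0,0,0,0,45]]'
python3 -m jog '[[0,-4,0,0,0,0,45],[0,-8,0,0,0,0,45],[0,-12,0,0,0,0,45],[0,-16,0,0,0,0,45],[0,-20,0,0,0,0,45]]'
python3 - <<'E'
from h import *
C=[cloud(n) for n in("scene","top")]; cl=[c[0] for c in C]; tr=[.608,.3854,.413]
print('empty',gfit(cl,CAR,[.6295,.208,.188],0,(.012,.01)))
P=np.vstack([W.reshape(-1,3) for W in cl]); q=loc(P,tr)*1000
b=q[(abs(q[:,1])<14)&(q[:,0]>-95)&(q[:,0]<-12)&(q[:,2]>48)&(q[:,2]<75)]; print('bar y,z',np.median(b[:,1]),np.percentile(b[:,2],[50,90]),'end x',np.percentile(b[:,0],[1,3]))
f=q[(abs(q[:,1])<22)&(abs(q[:,1])>9)&(q[:,0]>-25)&(q[:,0]<0)&(q[:,2]>35)&(q[:,2]<68)]; print('plate face x',np.median(f[:,0]),len(f))
z=[]
for n in("scene","top"):
    k=np.load(f"pics/{n}0.npz"); W=cloud(n,k['p'],k['d'])[0]; z.append(W.reshape(-1,3))
q=loc(np.vstack(z),tr)*1000
b=q[(abs(q[:,1])<14)&(q[:,0]>-95)&(q[:,0]<-12)&(q[:,2]>48)&(q[:,2]<75)]; print('START bar',np.median(b[:,1]),'end',np.percentile(b[:,0],[1,3]))
f=q[(abs(q[:,1])<22)&(abs(q[:,1])>9)&(q[:,0]>-25)&(q[:,0]<0)&(q[:,2]>35)&(q[:,2]<68)]; print('START plate',np.median(f[:,0]),len(f))
o=[]
for c,(a,b) in zip(C,((150,235),(185,185))): o.append(cv2.resize(c[1][b:b+110,a:a+130],None,fx=3,fy=3,interpolation=2))
cv2.imwrite("pics/end.png",np.hstack(o))
E
```

```text
time_s: 19.15
tcp_pos: [0.5697, 0.3688, 0.0667]
ee_rot: [-3.07, -0.662, -0.003]
contact_force: [-0.0, 0.8, 0.2]
grip_width: 0.452
gripper_force: 0.0
time_s: 19.57
tcp_pos: [0.5691, 0.3684, 0.2282]
ee_rot: [-3.071, -0.662, -0.001]
contact_force: [0.3, 1.1, -0.8]
grip_width: 0.454
gripper_force: 0.0
time_s: 19.98
tcp_pos: [0.5692, 0.1667, 0.2269]
ee_rot: [-3.071, -0.663, -0.003]
contact_force: [0.3, -0.8, 0.8]
grip_width: 0.448
gripper_force: 0.0
time_s: 20.4
tcp_pos: [0.5692, -0.0337, 0.2268]
ee_rot: [3.071, 0.662, 0.003]
contact_force: [0.0, 0.5, -0.2]
grip_width: 0.45
gripper_force: 0.0
empty (array([0.62914737, 0.20860613, 0.20054807]), np.float64(2.0077078064883134), [636, 342])
bar y,z 0.7816526986020346 [61.87942871 66.82683367] end x [-72.16200903 -70.32038968]
plate face x -5.668061791684246 96
START bar 3.4055055134932943 end [-74.65492944 -72.30268959]
START plate -6.389802495985083 101
```

View pics/end.png

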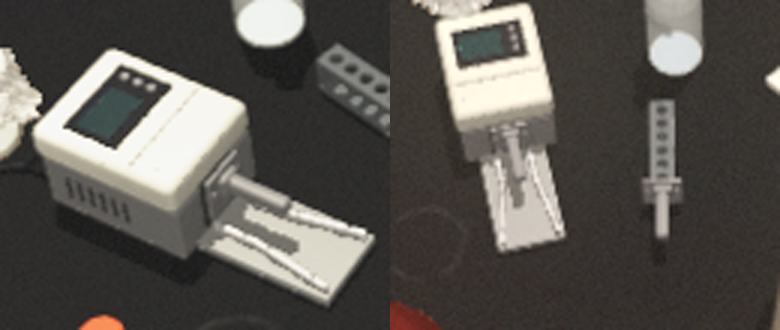

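The loaded carrier is home: its end plate (about (215,185) left, (510,130) right) sits flat on the reader, matching the starting fit. The empty carrier stands upright at about (660,165) on the right. I'm handing in.

```bash
python3 -c "from rig import r; print(r.hand_in())"
```

```text
the job is handed in; nothing more can be done
None
```

The loaded carrier is home with its end plate against the reader, and the empty carrier stands upright on the bench clear of it. I handed the job in at about 20 s; no verdict was returned.

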